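Crank one agar plate out of the plate dispenser and lay it on the viewing stage

ROBOT

A 6-joint arm with a two-finger parallel gripper is mounted at the origin on a cart in front of the work surface, level with it; the furniture and walls round the work are solid. World frame = base frame: x ahead of the robot, y to its left, z up, the work surface at z = 0. Lengths are in m, angles in rad, forces in N, time in s.
With the tool pointing down it reaches from about 0.325 to 0.75 m from the base axis. Payload 7.6 kg.
Tool frame: the origin (TCP) lies at the very end of the fingers, on their centre line; the grasp point (between the pads) lies behind it (robot.grip_point_offset is the z of the grasp point in the tool frame, in m); z points along the fingers, y is the line along which they close (so a half turn about z gives the same grasp; the last joint's range is limited). The gripper opens to 85 mm and grips with 20 to 120 N. Pads are 22 mm wide; open, the fingers measure 114 mm over their backs; the gripper's body (76 mm by 85 mm) begins 54 mm behind the grasp point. The pads swing forward as they close: fully open they stand 13 mm farther back than shut.
Start: joints at [1.149, 0.052, 1.401, -0, 1.689, -0.07], TCP at [0.181, 0.493, 0.231] pointing down, gripper open.
Joint ranges: [-2.9, 2.9], [-0.91, 2.17], [0.12, 2.37], [-1.06, 4.2], [0.26, 2.73], [-2.93, 2.93]. Speed limits (rad/s): [2.57, 2.57, 3.01, 3.14, 3.14, 3.14].

INTERFACE

Orientations are given as a rotation vector (axis times angle).
In Python, from cell import robot gives the robot as it stands.
- The arm moves only by the tool apply_moves, never from a script. Its argument "targets" is a list of rows, each a list of 3 entries, a list of its own where there are three numbers: the shift along the world's x, y, z each as a share of 40 mm, from -1 to 1, then the turn, a rotation vector about the world's x, y, z each as a share of 0.15 rad, from -1 to 1, then the opening, from -1 (shut) to 1 (fully open). In form: [[[tx, ty, tz], [ax, ay, az], hand], ...]. A call has 1 to 10 rows; each row shifts and turns the commanded pose from where the row before left it; what a row does not reach is not made up. A row lasts 1/10 s, in which the tool goes at most 50 mm and 8.59 degrees, less where a joint would pass 70% of its speed; a pose out of reach is approached as far as the arm can. A call with a number of a shift or a turn outside -1 to 1 is refused whole. A call with a gripper value outside its range is refused whole. The fingers move at their own pace and stop on an object; the grip force is fixed at half the most. Time passes only in rows, so rows that do not move let the fingers close. It gives the time, the measured TCP pose, the force, the opening and the grip force at its end, in the units of the state.
- robot.observe(): the state, without advancing time (a new reading comes with each control period).
- robot.camera(name): name is "scene" or "top" or "wrist"; returns (picture, depth): 400x640x3 uint8, red, green, blue; 400x640 float32, m along the optical axis (not along the pixel's ray), 0 where there is no reading.
- robot.calibration(name): a dict with "vfov" (degrees; the focal length in pixels is half the picture's height over the tangent of half this angle, whatever the lens; pixels are square), "cx", "cy" (the principal point, pixels), "xyz" and "attitude" of the camera in the world. Camera axes: x right, y down, z forward; pixel columns grow to the right and rows downward; lengths in m; the calibration is good to about 2 mm. A picture is of the moment at which its call begins: read the wrist's pose just before it. calibration takes no time and is no camera call; for the wrist camera it gives the pose at the moment of the call.
- robot.close_job(): hands the job in; it is judged then, once.
The state is a dict: "time_s": time; "joint_positions": joint angles; "qd": joint speeds; "tau": joint torques, N m; "eef_pos": TCP position; "eef_rot": TCP orientation; "ft_force": force on the tool from outside, world axes, zero at the start; "moment": the same for the moment, N m; "gripper_width": finger opening in m; "grasp_force": force on a finger pad.
Only numpy, scipy, OpenCV 4.12 (cv2) and the standard library are available. Lean on these libraries where they do the work, as an engineer would, in place of code of your own. Each camera call takes 0.05 s, during which the arm holds its last target. There are 200 camera calls.

TASK

Dispense one agar plate: take the red knob of the plate dispenser's handwheel and turn the wheel clockwise (seen from above) through its one revolution, until it bears gently but firmly (about 10 N at the knob) against its home stop, never forcing it beyond 20 N. Let go of the wheel, then lay the plate that has come out flat on the middle of the round grey viewing stage. Leave the other two plates in the magazine and everything else undisturbed.

Things in the scene. Friction and masses are not known exactly. Their poses are not given: they have to be found in the camera images.
- dispenser: white hand-cranked dispenser, fixed. Origin on the wheel axis at bench level. Housing 130 x 130 mm, 72 high. Towards its -y: a clear magazine with three stacked plates (centre 130 mm from the axis, 76 wide, top at 76 mm), then a narrow aluminium tongue, 40 wide, 168 to 248 mm from the axis, top at 30 mm, its underside 22 mm over the bench; 4 mm lip at its end.
- axle (a point): on the upright axis of the handwheel (aluminium disc 131 mm across, top at 88 mm, hub to 100 mm), at the knob's grip height, 114 mm. The wheel stands near its start; the home stop comes after 343 to 383 degrees of clockwise knob travel. It is inside, at an angle that differs each time, unseen: feel for it. Turning takes about 2.5 N at the knob; the wheel stays where it is left.
- knob_grip (a point): centre of the grip of the red knob, an upright cylinder 22 mm in diameter from 92 to 131 mm over the bench, 50 mm from the wheel axis; it spins freely on its own spindle, so the hand need not turn with the wheel.
- handwheel (a joint): wind-up of the sprung torque limiter between wheel and cam, rad; 0 relaxed, positive when the wheel is pushed clockwise. 4.4 N m/rad, so 0.01 rad is 0.9 N at the knob; up to about 0.03 while turning, rising by 0.02 per mm of knob travel once the home stop is reached. It is overloaded beyond 0.25 rad (22 N) either way.
- pusher_front (a point): middle of the front edge of the steel pusher (46 mm wide, 9 thick). The wheel works it by a cam: in the first half turn it pushes the lowest plate out on the tongue, in the second it draws back. Back, it lies 92 mm from the wheel axis along the dispenser's -y; at half a turn 174 mm.
- magazine_floor (a point): centre of the magazine's floor (30 mm over the bench), on which the lowest plate rests.
- tongue_end (a point): point on the tongue's upper face (30 mm over the bench) above which the plate pushed out comes to lie.
- plate_1_center (a point): centre of the lowest plate of the stack, the one that comes out: a round petri dish with pinkish medium, 60 mm across (56 mm at the foot), 14 mm high, 18 g; half-way up. On the tongue it overhangs both sides, so it can be gripped across from above, along the dispenser's x.
- plate_2_center (a point): centre of the second plate of the stack, alike but whitish; it drops to the magazine floor once the pusher is back.
- plate_3_center (a point): centre of the third, uppermost plate, alike and whitish.
- stage_top (a point): centre of the top of the viewing stage: grey round pedestal, top 50 mm across, 30 mm over the bench, waist 40 mm, on a black foot 90 mm across and 7 mm high; fixed. The plate overhangs it all round.
- cup: bystander: sample cup with red lid, 41 mm across, 59 mm high; origin under its centre.
- dropper: bystander: blue dropper bottle, 36 mm across, 93 mm high; origin under its centre.
- pen: bystander: marker pen with red cap, 130 mm long, lying; origin under its centre.
There are look-alikes about, which are no part of the job. Leave any brown or yellow look-alike of the part that bears stage_top alone. Leave any pink look-alike of the part that bears plate_3_center alone.

How it is judged:
By the outcome, as a careful person would: the job done as asked, in the order asked, and still so for the second after the job is handed in, with the robot touching nothing.
It also fails if it takes over 72 s, if anything falls off the work surface, if the arm or the gripper's body presses on something with over 40 N, if the wrist force passes 120 N, or if a joint passes its speed limit or range.

## Working session

There is one attempt and no reset: what is moved stays moved. The work goes in short steps, Python scripts to look and compute and a tool call to move; the robot and the scene stay as the last step left them, time stands still between calls to the robot, and variables do not carry over. Pictures are saved under pics/ and viewed, at most 10 in all, crops included, and the job is handed in when it is done.

Besides the shell and the picture viewer there is one more tool, called after "Emit:" in YAML: its name, and indented under it one key for each argument. apply_moves: Moves the arm, as the interface text tells. Shift numbers are shares of 40 mm and turn numbers shares of 0.15 rad, none past 1 either way. Its arguments: {"type":"object","properties":{"targets":{"type":"array","items":{"type":"array"}}},"required":["targets"]}

```bash
mkdir -p pics; ls; cat > h.py <<'E'
import numpy as np, cv2
from scipy.spatial.transform import Rotation as R
from cell import robot
def cal(n):
    c=robot.calibration(n); a=np.array(c["attitude"],float)
    if a.shape==(3,3): M=a
    elif a.size==3: M=R.from_rotvec(a).as_matrix()
    else: M=R.from_quat(a).as_matrix()
    return 200/np.tan(np.radians(c["vfov"])/2),c["cx"],c["cy"],np.array(c["xyz"]),M
def ray(n,u,v,z,C=None):
    f,cx,cy,p,M=C or cal(n)
    d=M@np.array([(u-cx)/f,(v-cy)/f,1]); return p+d*(z-p[2])/d[2]
def cloud(n,D,C=None):
    f,cx,cy,p,M=C or cal(n)
    v,u=np.mgrid[:400,:640]
    X=np.stack([(u-cx)/f*D,(v-cy)/f*D,D],-1)@M.T+p
    X[D==0]=np.nan; return X
def shot(n,fn):
    C=cal(n); I,D=robot.camera(n); cv2.imwrite(f"pics/{fn}.png",I[:,:,::-1]); np.savez(f"pics/{fn}.npz",I=I,D=D)
    return C,I,D
E
python3 - <<'E'
from h import *
for n in("scene","top","wrist"): print(n,robot.calibration(n))
print(robot.observe(),robot.grip_point_offset)
for n in("scene","top"): shot(n,n+"0")
E
```

```text
pics
scene {'vfov': 55.58720665075117, 'cx': 320.9290524779045, 'cy': 199.30624045712895, 'xyz': array([-0.17758243, -0.41711007,  0.60517314]), 'attitude': array([-1.94647119,  1.08846765, -0.54950848])}
top {'vfov': 44.17674557326964, 'cx': 311.83045864623506, 'cy': 204.59575406492527, 'xyz': array([0.26400194, 0.00789888, 1.3988014 ]), 'attitude': array([-2.17429696,  2.12646458, -0.18437896])}
wrist {'vfov': 59.0746024238614, 'cx': 318.6822034335574, 'cy': 196.96809972503033, 'xyz': array([0.11312341, 0.51768262, 0.37396769]), 'attitude': array([2.37395053, 1.65726251, 0.24029027])}
{'time_s': 0.0, 'joint_positions': array([ 1.14868714e+00,  5.28358195e-02,  1.40173821e+00, -3.52873966e-05,
        1.68861654e+00, -7.02889835e-02]), 'qd': array([ 2.07682013e-03, -1.30917516e-03,  6.72940223e-04,  9.48113463e-05,
        1.14500562e-04, -1.37945400e-03]), 'tau': array([ 1.33277870e-03, -3.81639755e+01, -3.60207403e+01,  1.37004990e-04,
        5.72422607e-03, -2.09408904e-05]), 'eef_pos': array([0.18077368, 0.4925652 , 0.23046613]), 'eef_rot': array([-5.49736124e-01, -3.09275854e+00,  2.44744540e-03]), 'ft_force': array([ 0.98528981, -0.64679073, -0.2531785 ]), 'moment': array([-0.00790732, -0.05598548,  0.00511516]), 'grasp_force': 0.0, 'gripper_width': 0.08514278952112522} -0.0187
```

View pics/scene0.png

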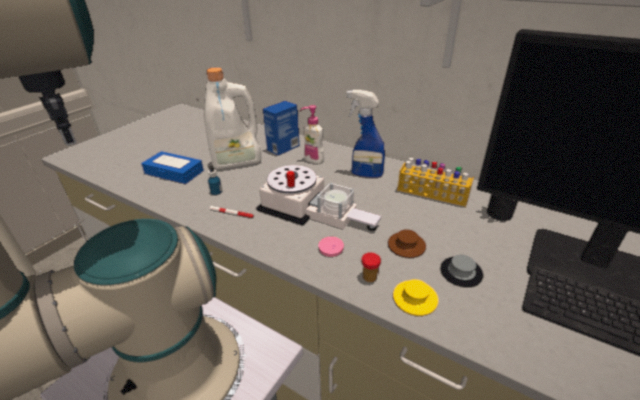

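View pics/top0.png

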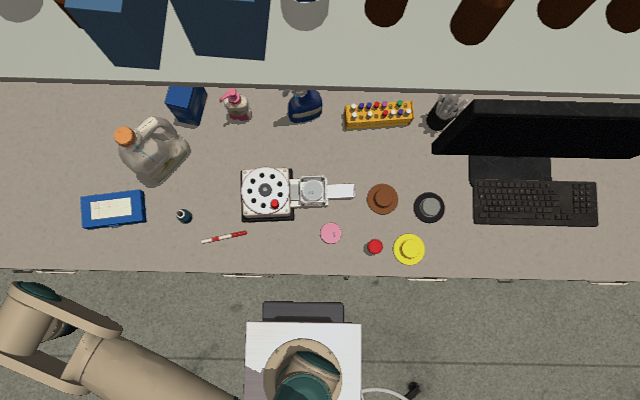

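The top view shows the wheel at (265,189), the red knob at (275,204), the tongue ending at (355,190) and the pink decoy at (331,233). There are three stage candidates: brown (382,198), yellow (409,249) and grey on a black foot (429,207). Only the last fits "grey, black foot".

```bash
python3 - <<'E'
from h import *
S={}
for n in("top","scene"):
    z=np.load(f"pics/{n}0.npz"); I,D=z["I"],z["D"]; C=cal(n); X=cloud(n,D,C); H=cv2.cvtColor(I,cv2.COLOR_RGB2HSV)
    red=((H[...,0]<6)|(H[...,0]>174))&(H[...,1]>170)&(H[...,2]>90)
    k,L,st,ce=cv2.connectedComponentsWithStats(red.astype(np.uint8))
    for i in range(1,k):
        if st[i,4]>25:
            m=L==i; zz=np.nanmax(X[m][:,2]); print(n,"red",ce[i].round(1),st[i,4],np.nanmedian(X[m],0).round(4), zz.round(3),ray(n,*ce[i],.131,C).round(4))
    if n=="top":
        def blob(nm,u0,u1,v0,v1,zl,zh,ext=None):
            m=np.zeros((400,640),bool); m[v0:v1,u0:u1]=1; m&=(X[...,2]>zl)&(X[...,2]<zh)
            if ext is not None: m&=ext
            P=X[m]; v,u=np.nonzero(m); r=cv2.minAreaRect(P[:,:2].astype(np.float32))
            print(nm,m.sum(),"med",np.median(P,0).round(4),"mean",P.mean(0).round(4),"rect",np.round(r[0],4),np.round(r[1],4),round(r[2],1))
        blob("wheel",230,300,150,230,.08,.096)
        blob("housing",230,300,150,230,.03,.08)
        blob("tongue",330,360,175,210,.02,.04)
        blob("mag",296,332,170,212,.055,.09)
        blob("stage",412,448,190,225,.02,.04)
        blob("foot",410,450,188,228,.003,.04)
        blob("plateDecoy",318,345,220,246,.005,.03)
        blob("cup",362,388,235,258,.04,.08)
        blob("dropper",174,194,205,226,.04,.12)
        for p in [(250,120),(429,180),(480,230)]: print(p,X[p[1],p[0]])
big=cv2.imread("pics/top0.png")[150:260,220:460]; cv2.imwrite("pics/crop1.png",cv2.resize(big,None,fx=3.3,fy=3.3,interpolation=cv2.INTER_CUBIC))
E
```

```text
top red [274.1 203. ] 41 [0.4609 0.0846 0.1326] 0.138 [0.4612 0.0845 0.131 ]
top red [238.7 233.5] 51 [0.3911 0.1878 0.0139] 0.018 [0.3795 0.1728 0.131 ]
top red [374.7 246.2] 161 [ 0.3603 -0.1888  0.0584] 0.066 [ 0.3546 -0.1779  0.131 ]
wheel 1654 med [0.5041 0.1161 0.0887] mean [0.5037 0.1147 0.0888] rect [0.5027 0.1143] [0.1293 0.1277] 3.1
housing 737 med [0.4862 0.0607 0.0662] mean [0.4913 0.0844 0.0579] rect [0.5038 0.0995] [0.1302 0.1592] 3.6
tongue 343 med [ 0.5165 -0.0994  0.0306] mean [ 0.5169 -0.0989  0.0307] rect [ 0.5176 -0.099 ] [0.0401 0.068 ] 2.6
mag 609 med [ 0.5114 -0.0161  0.0696] mean [ 0.5111 -0.0158  0.0698] rect [ 0.512  -0.0155] [0.0782 0.0726] 4.4
stage 240 med [ 0.4791 -0.3502  0.0304] mean [ 0.4789 -0.3505  0.0304] rect [ 0.4792 -0.3506] [0.049  0.0469] 31.0
foot 881 med [ 0.4762 -0.3476  0.0081] mean [ 0.478  -0.3496  0.0135] rect [ 0.4781 -0.3546] [0.114  0.1153] 89.7
plateDecoy 373 med [ 0.3978 -0.0688  0.014 ] mean [ 0.3983 -0.0694  0.0138] rect [ 0.3997 -0.0716] [0.0714 0.0738] 1.3
cup 184 med [ 0.3605 -0.1872  0.0583] mean [ 0.3606 -0.1876  0.0581] rect [ 0.3615 -0.1885] [0.0394 0.0402] 65.0
dropper 136 med [0.4321 0.3364 0.0538] mean [0.4332 0.3368 0.0611] rect [0.4342 0.3395] [0.0298 0.0331] 49.9
(250, 120) [0.72590007 0.17092415 0.00287365]
(429, 180) [ 0.5600285  -0.35530003 -0.00064676]
(480, 230) [ 0.41702651 -0.49943081  0.00129805]
scene red [290.4 178.4] 91 [0.4548 0.0777 0.1169] 0.131 [0.4364 0.0637 0.131 ]
scene red [244.8 214.3] 32 [0.387  0.1848 0.0085] 0.011 [0.2713 0.0616 0.131 ]
scene red [370.6 260.7] 236 [ 0.3532 -0.193   0.0567] 0.06 [ 0.2818 -0.2237  0.131 ]
```

View pics/crop1.png

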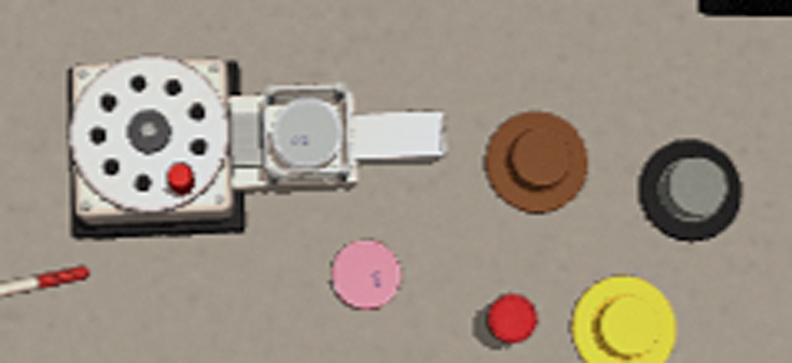

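Grey stage on a black foot is confirmed at crop (698,187), about (0.479,-0.350). The knob is at about (0.462,0.085), wheel axis about (0.503,0.1145), and the dispenser is yawed about 3.7°. I'm moving above the knob with the jaws along the dispenser's x.

Emit:
apply_moves:
  targets:
    - [[0.54,-0.78,0],[0,0,-0.77],0.3]
    - [[0.54,-0.78,0],[0,0,-0.77],0.3]
    - [[0.54,-0.78,0],[0,0,-0.77],0.3]
    - [[0.54,-0.78,0],[0,0,-0.77],0.3]
    - [[0.54,-0.78,0],[0,0,-0.77],0.3]
    - [[0.54,-0.78,0],[0,0,-0.77],0.3]
    - [[0.54,-0.78,0],[0,0,-0.77],0.3]
    - [[0.54,-0.78,0],[0,0,-0.77],0.3]
    - [[0.54,-0.78,0],[0,0,-0.77],0.3]
    - [[0.54,-0.78,0],[0,0,-0.77],0.3]

```text
time_s: 1.1
eef_pos: [0.3974, 0.1794, 0.2311]
eef_rot: [-2.155, -2.286, 0.0]
ft_force: [0.3, 0.7, -0.2]
gripper_width: 0.0554
grasp_force: 0.0
```

Emit:
apply_moves:
  targets:
    - [[0.54,-0.78,0],[0,0,0],0.3]
    - [[0.54,-0.78,0],[0,0,0],0.3]
    - [[0.54,-0.78,0],[0,0,0],0.3]
    - [[0,0,0],[0,0,0],0.3]
    - [[0,0,0],[0,0,0],0.3]

```text
time_s: 1.6
eef_pos: [0.4616, 0.0868, 0.2307]
eef_rot: [-2.15, -2.289, 0.001]
ft_force: [0.5, 0.6, 1.0]
gripper_width: 0.0556
grasp_force: 0.0
```

```bash
python3 - <<'E'
from h import *
C,I,D=shot("wrist","w1"); s=robot.observe(); M=R.from_rotvec(s["eef_rot"]).as_matrix()
print(s["eef_pos"],M.round(3),s["gripper_width"],s["ft_force"],s["time_s"])
X=cloud("wrist",D,C); H=cv2.cvtColor(I,cv2.COLOR_RGB2HSV)
red=((H[...,0]<6)|(H[...,0]>174))&(H[...,1]>150)&(H[...,2]>70)
P=X[red]; Pt=P[P[:,2]>.126]; print("knob",len(P),np.nanmedian(Pt,0),[np.nanpercentile(Pt,q,axis=0).round(4) for q in(2,98)])
m=(X[...,2]>.084)&(X[...,2]<.092)&~red; Q=X[m]
print("wheel",len(Q),[np.nanpercentile(Q,q,axis=0).round(4) for q in(0.5,99.5)])
h=(X[...,2]>.096)&(X[...,2]<.104)&~red; Q=X[h];print("hub",len(Q),np.nanmedian(Q,0),[np.nanpercentile(Q,q,axis=0).round(4) for q in(2,98)])
E
```

```text
[0.46137342 0.08750791 0.23094433] [[-0.064  0.998 -0.001]
 [ 0.998  0.064  0.   ]
 [ 0.    -0.001 -1.   ]] 0.05541002450624705 [-1.14607638 -0.80898947 -0.97625459] 1.65
knob 1291 [0.46230473 0.08724597 0.13138965] [array([0.4534, 0.0778, 0.1268]), array([0.4714, 0.0953, 0.133 ])]
wheel 18216 [array([ 0.441 , -0.018 ,  0.0845]), array([0.7389, 0.1765, 0.0913])]
hub 2085 [0.51121075 0.10493933 0.09739309] [array([ 0.4724, -0.0244,  0.0961]), array([0.7407, 0.1284, 0.1037])]
```

View pics/w1.png

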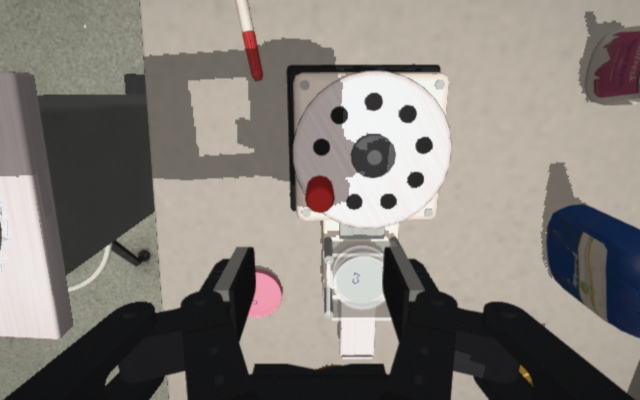

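Wrist view: knob at (319,194), wheel rim spanning about u 293–451 and v 68–228, and hub at (373,155).

```bash
python3 - <<'E'
from h import *
z=np.load("pics/w1.npz");D=z["D"]; C=cal("wrist"); X=cloud("wrist",D,C)
m=(X[...,2]>.084)&(X[...,2]<.093)&(abs(X[...,0]-.503)<.08)&(abs(X[...,1]-.1145)<.08)
k,L,st,ce=cv2.connectedComponentsWithStats(m.astype(np.uint8)); i=1+st[1:,4].argmax()
Q=X[L==i]; c,r=cv2.minEnclosingCircle(Q[:,:2].astype(np.float32)); print(c,r,np.percentile(Q,[.5,99.5],axis=0))
print(ray("wrist",372,148,.088,C),ray("wrist",319.5,183,.131,C))
E
```

```text
(0.5034758448600769, 0.11438347399234772) 0.06570563465356827 [[0.44056966 0.05297789 0.08528865]
 [0.5650845  0.17738261 0.09096199]]
[0.50301296 0.11943401 0.088     ] [0.4615299  0.09829607 0.131     ]
```

Emit:
apply_moves:
  targets:
    - [[0.02,0,-0.8],[0,0,0],0.3]
    - [[0,0,-0.8],[0,0,0],0.3]
    - [[0,0,-0.8],[0,0,0],0.3]
    - [[0,0,-0.8],[0,0,0],0.3]
    - [[0,0,0],[0,0,0],-1]
    - [[0,0,0],[0,0,0],-1]
    - [[0,0,0],[0,0,0],-1]
    - [[0,0,0],[0,0,0],-1]
    - [[0,0,0],[0,0,0],-1]

```text
time_s: 2.55
eef_pos: [0.4628, 0.0874, 0.1051]
eef_rot: [2.148, 2.291, 0.001]
ft_force: [-5.3, -1.0, 4.0]
gripper_width: 0.0194
grasp_force: 59.3
```

```bash
python3 - <<'E'
import numpy as np
p=np.radians(214-10*np.arange(35)); d=np.stack([np.diff(np.cos(p)),np.diff(np.sin(p))],1)*50/40
for k in range(34): print(k,round(np.degrees(p[k+1])),d[k].round(2),(np.array([.5032,.1148])+.05*np.array([np.cos(p[k+1]),np.sin(p[k+1])])).round(4))
E
```

```text
0 204 [-0.11  0.19] [0.4575 0.0945]
1 194 [-0.07  0.21] [0.4547 0.1027]
2 184 [-0.03  0.22] [0.4533 0.1113]
3 174 [0.   0.22] [0.4535 0.12  ]
4 164 [0.04 0.21] [0.4551 0.1286]
5 154 [0.08 0.2 ] [0.4583 0.1367]
6 144 [0.11 0.19] [0.4627 0.1442]
7 134 [0.14 0.16] [0.4685 0.1508]
8 124 [0.17 0.14] [0.4752 0.1563]
9 114 [0.19 0.11] [0.4829 0.1605]
10 104 [0.21 0.07] [0.4911 0.1633]
11 94 [0.22 0.03] [0.4997 0.1647]
12 84 [ 0.22 -0.  ] [0.5084 0.1645]
13 74 [ 0.21 -0.04] [0.517  0.1629]
14 64 [ 0.2  -0.08] [0.5251 0.1597]
15 54 [ 0.19 -0.11] [0.5326 0.1553]
16 44 [ 0.16 -0.14] [0.5392 0.1495]
17 34 [ 0.14 -0.17] [0.5447 0.1428]
18 24 [ 0.11 -0.19] [0.5489 0.1351]
19 14 [ 0.07 -0.21] [0.5517 0.1269]
20 4 [ 0.03 -0.22] [0.5531 0.1183]
21 -6 [-0.   -0.22] [0.5529 0.1096]
22 -16 [-0.04 -0.21] [0.5513 0.101 ]
23 -26 [-0.08 -0.2 ] [0.5481 0.0929]
24 -36 [-0.11 -0.19] [0.5437 0.0854]
25 -46 [-0.14 -0.16] [0.5379 0.0788]
26 -56 [-0.17 -0.14] [0.5312 0.0733]
27 -66 [-0.19 -0.11] [0.5235 0.0691]
28 -76 [-0.21 -0.07] [0.5153 0.0663]
29 -86 [-0.22 -0.03] [0.5067 0.0649]
30 -96 [-0.22  0.  ] [0.498  0.0651]
31 -106 [-0.21  0.04] [0.4894 0.0667]
32 -116 [-0.2   0.08] [0.4813 0.0699]
33 -126 [-0.19  0.11] [0.4738 0.0743]
```

Emit:
apply_moves:
  targets:
    - [[-0.11,0.19,0],[0,0,0],-1]
    - [[-0.07,0.21,0],[0,0,0],-1]
    - [[-0.03,0.22,0],[0,0,0],-1]
    - [[0,0.22,0],[0,0,0],-1]
    - [[0,0,0],[0,0,0],-1]

```text
time_s: 3.05
eef_pos: [0.4539, 0.1219, 0.1051]
eef_rot: [-2.148, -2.292, -0.001]
ft_force: [-8.3, -0.6, 5.9]
gripper_width: 0.0198
grasp_force: 59.5
```

Emit:
apply_moves:
  targets:
    - [[0,0.21,0],[0,0,0],-1]
    - [[0.08,0.2,0],[0,0,0],-1]
    - [[0.11,0.19,0],[0,0,0],-1]
    - [[0.14,0.16,0],[0,0,0],-1]
    - [[0.17,0.14,0],[0,0,0],-1]
    - [[0.19,0.11,0],[0,0,0],-1]
    - [[0.21,0.07,0],[0,0,0],-1]
    - [[0.22,0.03,0],[0,0,0],-1]

```text
time_s: 3.85
eef_pos: [0.5001, 0.1665, 0.105]
eef_rot: [2.148, 2.292, 0.005]
ft_force: [-4.4, -1.7, 5.4]
gripper_width: 0.0197
grasp_force: 59.7
```

```bash
python3 - <<'E'
from h import *
s=robot.observe(); print(s["eef_pos"],s["ft_force"],s["time_s"])
C,I,D=shot("top","t2"); X=cloud("top",D,C); H=cv2.cvtColor(I,cv2.COLOR_RGB2HSV)
cv2.imwrite("pics/t2c.png",cv2.resize(I[140:240,220:370,::-1],None,fx=4,fy=4,interpolation=cv2.INTER_CUBIC))
E
```

```text
[0.50012644 0.16650444 0.10503763] [-4.42106547 -1.70549755  5.39883121] 3.85
```

View pics/t2c.png

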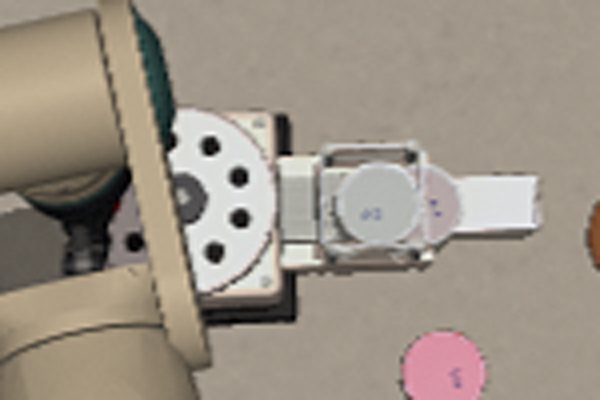

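The pink plate is emerging from under the magazine, at crop (440,205), so the drive works. I'm continuing.

Emit:
apply_moves:
  targets:
    - [[0.22,0,0],[0,0,0],-1]
    - [[0.21,-0.04,0],[0,0,0],-1]
    - [[0.2,-0.08,0],[0,0,0],-1]
    - [[0.19,-0.11,0],[0,0,0],-1]
    - [[0.16,-0.14,0],[0,0,0],-1]
    - [[0.14,-0.17,0],[0,0,0],-1]
    - [[0.11,-0.19,0],[0,0,0],-1]
    - [[0.07,-0.21,0],[0,0,0],-1]

```text
time_s: 4.7
eef_pos: [0.552, 0.1287, 0.105]
eef_rot: [2.148, 2.292, 0.005]
ft_force: [-5.2, 1.7, 5.7]
gripper_width: 0.02
grasp_force: 59.7
```

Emit:
apply_moves:
  targets:
    - [[0.03,-0.22,0],[0,0,0],-1]
    - [[0,-0.22,0],[0,0,0],-1]
    - [[-0.04,-0.21,0],[0,0,0],-1]
    - [[-0.08,-0.2,0],[0,0,0],-1]
    - [[-0.11,-0.19,0],[0,0,0],-1]

```text
time_s: 5.2
eef_pos: [0.5442, 0.0873, 0.105]
eef_rot: [2.148, 2.292, 0.007]
ft_force: [-2.9, 4.6, 6.0]
gripper_width: 0.0197
grasp_force: 59.6
```

Emit:
apply_moves:
  targets:
    - [[-0.14,-0.16,0],[0,0,0],-1]
    - [[-0.17,-0.14,0],[0,0,0],-1]
    - [[-0.19,-0.11,0],[0,0,0],-1]
    - [[-0.21,-0.07,0],[0,0,0],-1]
    - [[-0.22,-0.03,0],[0,0,0],-1]
    - [[-0.22,0,0],[0,0,0],-1]
    - [[-0.21,0.04,0],[0,0,0],-1]
    - [[-0.1,0.03,0],[0,0,0],-1]
    - [[-0.1,0.05,0],[0,0,0],-1]
    - [[0,0,0],[0,0,0],-1]

```text
time_s: 6.2
eef_pos: [0.4818, 0.071, 0.105]
eef_rot: [2.146, 2.289, 0.006]
ft_force: [2.8, 2.2, 5.7]
gripper_width: 0.0196
grasp_force: 59.6
```

Emit:
apply_moves:
  targets:
    - [[0,0,0],[0,0,0],-1]

```text
time_s: 6.3
eef_pos: [0.482, 0.0709, 0.105]
eef_rot: [2.147, 2.289, 0.006]
ft_force: [2.7, 1.9, 6.3]
gripper_width: 0.0197
grasp_force: 59.6
```

Emit:
apply_moves:
  targets:
    - [[-0.045,0.024,0],[0,0,0],-1]
    - [[-0.045,0.024,0],[0,0,0],-1]
    - [[0,0,0],[0,0,0],-1]

```text
time_s: 6.6
eef_pos: [0.4785, 0.0727, 0.105]
eef_rot: [2.147, 2.289, 0.006]
ft_force: [2.7, 1.0, 5.5]
gripper_width: 0.0196
grasp_force: 59.7
```

Emit:
apply_moves:
  targets:
    - [[-0.042,0.029,0],[0,0,0],-1]
    - [[-0.042,0.029,0],[0,0,0],-1]
    - [[0,0,0],[0,0,0],-1]

```text
time_s: 6.9
eef_pos: [0.4751, 0.0748, 0.105]
eef_rot: [2.146, 2.289, 0.005]
ft_force: [2.5, 0.4, 5.9]
gripper_width: 0.02
grasp_force: 59.7
```

Emit:
apply_moves:
  targets:
    - [[-0.04,0.03,0],[0,0,0],-1]
    - [[-0.04,0.03,0],[0,0,0],-1]
    - [[0,0,0],[0,0,0],-1]

```text
time_s: 7.2
eef_pos: [0.4719, 0.0772, 0.105]
eef_rot: [2.147, 2.289, 0.005]
ft_force: [3.4, 0.0, 6.4]
gripper_width: 0.0196
grasp_force: 59.7
```

Emit:
apply_moves:
  targets:
    - [[-0.037,0.033,0],[0,0,0],-1]
    - [[-0.037,0.033,0],[0,0,0],-1]
    - [[0,0,0],[0,0,0],-1]

```text
time_s: 7.5
eef_pos: [0.469, 0.0798, 0.105]
eef_rot: [2.147, 2.289, 0.005]
ft_force: [2.9, -0.2, 5.2]
gripper_width: 0.0196
grasp_force: 59.7
```

Emit:
apply_moves:
  targets:
    - [[-0.034,0.036,0],[0,0,0],-1]
    - [[-0.034,0.036,0],[0,0,0],-1]
    - [[0,0,0],[0,0,0],-1]

```text
time_s: 7.8
eef_pos: [0.4662, 0.0826, 0.105]
eef_rot: [2.147, 2.288, 0.005]
ft_force: [3.2, -1.1, 6.5]
gripper_width: 0.02
grasp_force: 59.8
```

Emit:
apply_moves:
  targets:
    - [[-0.031,0.039,0],[0,0,0],-1]
    - [[-0.031,0.039,0],[0,0,0],-1]
    - [[0,0,0],[0,0,0],-1]

```text
time_s: 8.1
eef_pos: [0.4637, 0.0856, 0.105]
eef_rot: [2.147, 2.288, 0.004]
ft_force: [1.8, -0.6, 6.4]
gripper_width: 0.02
grasp_force: 59.8
```

Emit:
apply_moves:
  targets:
    - [[-0.028,0.041,0],[0,0,0],-1]
    - [[-0.028,0.041,0],[0,0,0],-1]
    - [[0,0,0],[0,0,0],-1]

```text
time_s: 8.4
eef_pos: [0.4614, 0.0888, 0.105]
eef_rot: [2.147, 2.288, 0.004]
ft_force: [1.5, -2.2, 6.9]
gripper_width: 0.0197
grasp_force: 59.8
```

Emit:
apply_moves:
  targets:
    - [[-0.025,0.043,0],[0,0,0],-1]
    - [[-0.025,0.043,0],[0,0,0],-1]
    - [[0,0,0],[0,0,0],-1]

```text
time_s: 8.7
eef_pos: [0.4593, 0.0922, 0.105]
eef_rot: [2.147, 2.288, 0.004]
ft_force: [1.3, -1.8, 7.7]
gripper_width: 0.0198
grasp_force: 59.8
```

Emit:
apply_moves:
  targets:
    - [[-0.021,0.045,0],[0,0,0],-1]
    - [[-0.021,0.045,0],[0,0,0],-1]
    - [[0,0,0],[0,0,0],-1]

```text
time_s: 9.0
eef_pos: [0.4575, 0.0958, 0.1049]
eef_rot: [2.147, 2.289, 0.003]
ft_force: [-0.7, -2.2, 8.1]
gripper_width: 0.0198
grasp_force: 59.9
```

Emit:
apply_moves:
  targets:
    - [[-0.017,0.047,0],[0,0,0],-1]
    - [[-0.017,0.047,0],[0,0,0],-1]
    - [[0,0,0],[0,0,0],-1]

```text
time_s: 9.3
eef_pos: [0.4561, 0.0995, 0.105]
eef_rot: [2.147, 2.289, 0.003]
ft_force: [0.6, -2.6, 8.2]
gripper_width: 0.0197
grasp_force: 59.9
```

Emit:
apply_moves:
  targets:
    - [[-0.013,0.048,0],[0,0,0],-1]
    - [[-0.013,0.048,0],[0,0,0],-1]
    - [[0,0,0],[0,0,0],-1]

```text
time_s: 9.6
eef_pos: [0.4549, 0.1033, 0.105]
eef_rot: [2.147, 2.289, 0.003]
ft_force: [-1.1, -1.7, 9.7]
gripper_width: 0.0194
grasp_force: 60.0
```

Emit:
apply_moves:
  targets:
    - [[-0.01,0.049,0],[0,0,0],-1]
    - [[-0.01,0.049,0],[0,0,0],-1]
    - [[0,0,0],[0,0,0],-1]

```text
time_s: 9.9
eef_pos: [0.454, 0.1073, 0.105]
eef_rot: [2.147, 2.289, 0.002]
ft_force: [-2.0, -3.1, 9.6]
gripper_width: 0.0193
grasp_force: 60.0
```

Emit:
apply_moves:
  targets:
    - [[-0.006,0.05,0],[0,0,0],-1]
    - [[-0.004,0.04,0],[0,0,0],-1]
    - [[0,0,0],[0,0,0],-1]

```text
time_s: 10.2
eef_pos: [0.4537, 0.11, 0.105]
eef_rot: [2.147, 2.288, -0.0]
ft_force: [-2.4, -6.3, 8.9]
gripper_width: 0.0199
grasp_force: 60.1
```

Stop felt at a tangential force of about 6 N, so I'm going up gently from here.

Emit:
apply_moves:
  targets:
    - [[0,0.03,0],[0,0,0],-1]
    - [[0,0.02,0],[0,0,0],-1]
    - [[0,0,0],[0,0,0],-1]
    - [[0,0,0],[0,0,0],-1]

```text
time_s: 10.6
eef_pos: [0.4535, 0.1114, 0.1049]
eef_rot: [2.147, 2.287, -0.002]
ft_force: [-2.7, -9.7, 10.8]
gripper_width: 0.0198
grasp_force: 60.2
```

```bash
python3 - <<'E'
from h import *
F=[]
for i in range(4):
    s=robot.observe(); F.append(s["ft_force"]); robot.camera("top")
print(np.round(F,1),s["eef_pos"])
E
```

```text
[[-2.7 -9.7 10.8]
 [-2.5 -9.9 11. ]
 [-3.1 -9.7 11.2]
 [-2.8 -9.6 11.3]] [0.45352799 0.11139103 0.10493418]
```

Emit:
apply_moves:
  targets:
    - [[0,0.015,0],[0,0,0],-1]
    - [[0,0,0],[0,0,0],-1]
    - [[0,0,0],[0,0,0],-1]

```text
time_s: 11.1
eef_pos: [0.4535, 0.1118, 0.1049]
eef_rot: [2.147, 2.287, -0.002]
ft_force: [-3.1, -9.9, 11.1]
gripper_width: 0.0202
grasp_force: 60.2
```

Emit:
apply_moves:
  targets:
    - [[0,0,0],[0,0,0],0]
    - [[0,0,0],[0,0,0],0]
    - [[0,0,0],[0,0,0],0]
    - [[0,0,0],[0,0,0],0]

```text
time_s: 11.5
eef_pos: [0.4525, 0.1139, 0.103]
eef_rot: [-2.149, -2.291, 0.001]
ft_force: [0.7, 0.9, -0.4]
gripper_width: 0.0425
grasp_force: 0.0
```

Emit:
apply_moves:
  targets:
    - [[0,0,0.8],[0,0,0],0.5]
    - [[0,0,0.8],[0,0,0],1]
    - [[0.3,-0.9,0.8],[0,0,0],1]
    - [[0.3,-0.9,0.6],[0,0,0],1]
    - [[0.3,-0.9,0],[0,0,0],1]
    - [[0.3,-0.9,0],[0,0,0],1]
    - [[0.3,-0.9,0],[0,0,0],1]
    - [[0.1,-0.5,0],[0,0,0],1]
    - [[0,0,0],[0,0,0],1]
    - [[0,0,0],[0,0,0],1]

```text
time_s: 12.5
eef_pos: [0.5165, -0.086, 0.223]
eef_rot: [-2.149, -2.29, -0.0]
ft_force: [-0.2, 1.2, 0.7]
gripper_width: 0.0853
grasp_force: 0.0
```

```bash
python3 - <<'E'
from h import *
s=robot.observe(); print(s["eef_pos"],s["gripper_width"],s["ft_force"])
C,I,D=shot("wrist","w2"); X=cloud("wrist",D,C); H=cv2.cvtColor(I,cv2.COLOR_RGB2HSV)
cv2.imwrite("pics/w2m.png",cv2.resize(I[:,:,::-1],None,fx=1.2,fy=1.2))
m=(X[...,2]>.039)&(X[...,2]<.05)&(abs(X[...,0]-.516)<.06)&(abs(X[...,1]+.088)<.06)
k,L,st,ce=cv2.connectedComponentsWithStats(m.astype(np.uint8))
for i in range(1,k):
  if st[i,4]>300:
    Q=X[L==i]; print(ce[i],st[i],cv2.minEnclosingCircle(Q[:,:2].astype(np.float32)),np.median(Q,0))
t=(X[...,2]>.026)&(X[...,2]<.034)&(abs(X[...,0]-.516)<.04)&(X[...,1]<-.11)&(X[...,1]>-.14); Q=X[t]; print("tongue",t.sum(),np.percentile(Q,[1,50,99],axis=0) if t.sum() else 0)
C,I,D=shot("top","t3")
E
```

```text
[ 0.51653685 -0.08600466  0.22295114] 0.08529332648542334 [-0.23821763  1.21369047  0.70048463]
[316.29319204 173.67308927] [ 285  143   64   62 3114] ((0.5146294236183167, -0.08752413839101791), 0.02998790703713894) [ 0.51461023 -0.08628795  0.04436186]
tongue 521 [[ 0.49940421 -0.13243921  0.02851923]
 [ 0.5208218  -0.12546712  0.03067143]
 [ 0.53871514 -0.11411976  0.03385072]]
```

View pics/w2m.png

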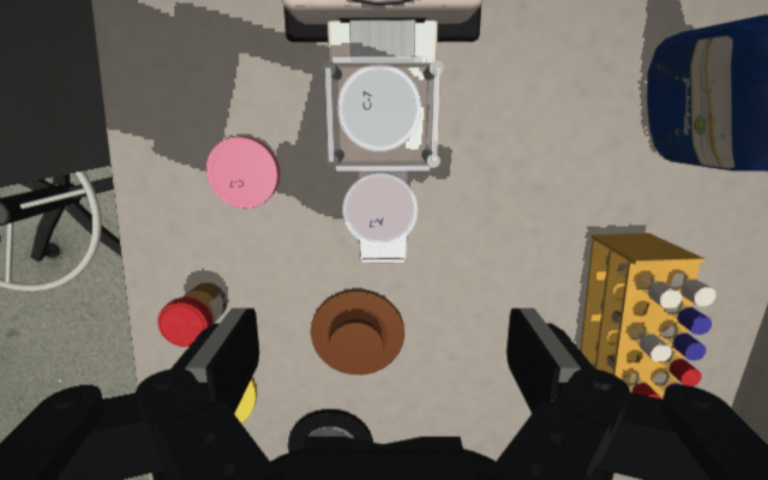

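The plate is out at (380,207) and lies on the tongue: centre (0.5146,-0.087), top 44 mm, radius 30 mm, all as expected. Two plates remain in the magazine. I'm descending to grip it.

Emit:
apply_moves:
  targets:
    - [[-0.05,-0.03,-0.8],[0,0,0],1]
    - [[0,0,-0.8],[0,0,0],1]
    - [[0,0,-0.8],[0,0,0],1]
    - [[0,0,-0.8],[0,0,0],1]
    - [[0,0,-0.8],[0,0,0],1]
    - [[0,0,-0.6],[0,0,0],1]
    - [[0,0,-0.5],[0,0,0],1]
    - [[0,0,0],[0,0,0],1]
    - [[0,0,0],[0,0,0],1]

```text
time_s: 13.5
eef_pos: [0.5149, -0.0867, 0.02]
eef_rot: [2.148, 2.292, 0.0]
ft_force: [0.7, -0.5, 1.3]
gripper_width: 0.0857
grasp_force: 0.0
```

Emit:
apply_moves:
  targets:
    - [[0,0,0],[0,0,0],0]
    - [[0,0,0],[0,0,0],0]
    - [[0,0,0],[0,0,0],0]
    - [[0,0,0],[0,0,0],0]
    - [[0,0,0],[0,0,0],0]

```text
time_s: 14.0
eef_pos: [0.5159, -0.0876, 0.0213]
eef_rot: [2.147, 2.289, 0.003]
ft_force: [-0.1, 0.9, 5.4]
gripper_width: 0.0524
grasp_force: 62.9
```

Emit:
apply_moves:
  targets:
    - [[0,0,0.3],[0,0,0],0]
    - [[0,0,0.5],[0,0,0],0]
    - [[0,0,0.5],[0,0,0],0]
    - [[0,0,0.6],[0,0,0],0]
    - [[0,0,0.6],[0,0,0],0]
    - [[0,0,0],[0,0,0],0]

```text
time_s: 14.6
eef_pos: [0.5166, -0.0879, 0.1242]
eef_rot: [2.145, 2.286, 0.006]
ft_force: [0.0, -0.1, 1.0]
gripper_width: 0.0527
grasp_force: 62.9
```

```bash
python3 - <<'E'
from h import *
s=robot.observe(); print(s["eef_pos"],s["gripper_width"],s["ft_force"])
C,I,D=shot("wrist","w3"); X=cloud("wrist",D,C)
C2,I2,D2=shot("scene","s3")
a=cv2.resize(I[130:400,150:490],(500,400)); b=cv2.resize(I2[150:270,240:390],(500,400),interpolation=cv2.INTER_CUBIC)
cv2.imwrite("pics/m3.png",np.vstack([a[:300+100],b])[:, :, ::-1][:800] if 0 else np.hstack([cv2.resize(a,(400,400)),cv2.resize(b,(400,320+80))])[:,:,::-1])
E
```

```text
[ 0.51662725 -0.08794126  0.12416348] 0.05265261898844508 [ 0.01993971 -0.10345713  0.95910967]
```

View pics/m3.png

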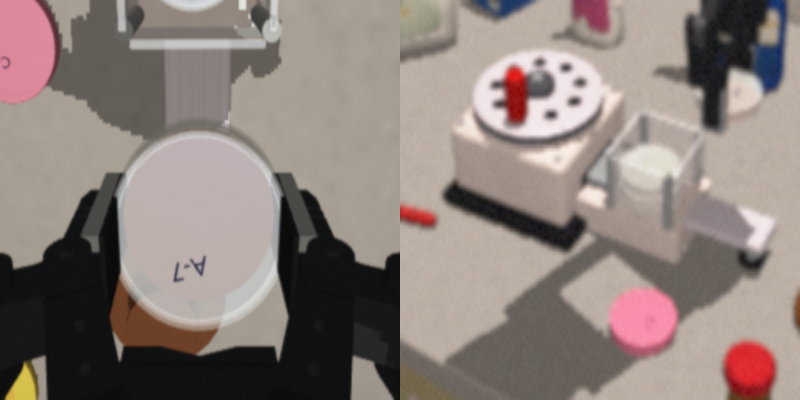

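Held and centred (left crop, plate disc at about (200,230)); the tongue is empty and both other plates are in place. I'm carrying it towards the stage.

Emit:
apply_moves:
  targets:
    - [[-0.1,-0.73,0],[0,0,0],0]
    - [[-0.1,-0.73,0],[0,0,0],0]
    - [[-0.1,-0.73,0],[0,0,0],0]
    - [[-0.1,-0.73,0],[0,0,0],0]
    - [[-0.1,-0.73,0],[0,0,0],0]
    - [[-0.1,-0.73,0],[0,0,0],0]
    - [[-0.1,-0.73,0],[0,0,0],0]
    - [[-0.1,-0.73,0],[0,0,0],0]
    - [[-0.14,-0.73,0],[0,0,0],0]
    - [[0,0,0],[0,0,0],0]

```text
time_s: 15.7
eef_pos: [0.4753, -0.3527, 0.1175]
eef_rot: [-2.152, -2.286, 0.001]
ft_force: [0.4, 0.1, -0.3]
gripper_width: 0.0525
grasp_force: 62.8
```

```bash
python3 - <<'E'
from h import *
robot.camera("top"); s=robot.observe(); t=s["eef_pos"]; print(t,s["gripper_width"],s["ft_force"])
C,I,D=shot("wrist","w4"); X=cloud("wrist",D,C)
m=(X[...,2]>.135)&(X[...,2]<.16)&(abs(X[...,0]-t[0])<.0265)&(abs(X[...,1]-t[1])<.05)
Q=X[m]; print("plate",m.sum(),np.median(Q,0),np.percentile(Q,[1,99],axis=0))
k,L,st,ce=cv2.connectedComponentsWithStats(m.astype(np.uint8)); i=1+st[1:,4].argmax(); print(cv2.minEnclosingCircle(X[L==i][:,:2].astype(np.float32)))
f=(X[...,2]>.0)&(X[...,2]<.04)&(abs(X[...,0]-.479)<.05)&(abs(X[...,1]+.35)<.05)&(I.max(-1)<60); Q=X[f]; print("foot",f.sum(),np.percentile(Q,[1,99],axis=0))
E
```

```text
[ 0.47590941 -0.3509576   0.11756068] 0.052606749938542564 [ 0.65058341  0.56637188 -0.3896107 ]
plate 17181 [ 0.47563167 -0.34800103  0.14063281] [[ 0.44968581 -0.37849573  0.13679233]
 [ 0.50216694 -0.32217196  0.15782319]]
((0.4764086902141571, -0.3514540493488312), 0.03038979507982731)
foot 4518 [[ 0.43661682 -0.37178605  0.00599323]
 [ 0.5214768  -0.30842552  0.00929173]]
```

Emit:
apply_moves:
  targets:
    - [[0.065,0.01,-0.5],[0,0,0],0]
    - [[0,0,-0.6],[0,0,0],0]
    - [[0,0,-0.6],[0,0,0],0]
    - [[0,0,-0.4],[0,0,0],0]
    - [[0,0,-0.15],[0,0,0],0]
    - [[0,0,0],[0,0,0],0]
    - [[0,0,0],[0,0,0],0]

```text
time_s: 16.5
eef_pos: [0.4803, -0.35, 0.0305]
eef_rot: [2.148, 2.29, 0.0]
ft_force: [-0.2, 0.2, 0.5]
gripper_width: 0.0526
grasp_force: 62.8
```

Emit:
apply_moves:
  targets:
    - [[0,0,-0.05],[0,0,0],0]
    - [[0,0,-0.05],[0,0,0],0]
    - [[0,0,0],[0,0,0],0]

```text
time_s: 16.8
eef_pos: [0.4797, -0.3499, 0.0254]
eef_rot: [2.149, 2.291, 0.0]
ft_force: [-1.7, -0.1, -1.0]
gripper_width: 0.053
grasp_force: 62.8
```

Emit:
apply_moves:
  targets:
    - [[-0.02,0,-0.05],[0,0,0],0]
    - [[0,0,-0.03],[0,0,0],0]
    - [[0,0,0],[0,0,0],0]

```text
time_s: 17.1
eef_pos: [0.4787, -0.3497, 0.0218]
eef_rot: [-2.149, -2.291, -0.0]
ft_force: [-0.1, 0.2, -1.4]
gripper_width: 0.0523
grasp_force: 62.8
```

Emit:
apply_moves:
  targets:
    - [[0,0,-0.03],[0,0,0],0]
    - [[0,0,0],[0,0,0],0]

```text
time_s: 17.3
eef_pos: [0.4789, -0.3499, 0.0214]
eef_rot: [2.149, 2.291, 0.0]
ft_force: [-1.2, 1.5, 3.8]
gripper_width: 0.0526
grasp_force: 63.2
```

Contact at the expected height. I'm opening the jaws fully, then raising straight up.

Emit:
apply_moves:
  targets:
    - [[0,0,0],[0,0,0],0.5]
    - [[0,0,0],[0,0,0],1]
    - [[0,0,0],[0,0,0],1]
    - [[0,0,0],[0,0,0],1]
    - [[0,0,0],[0,0,0],1]
    - [[0,0,0],[0,0,0],1]

```text
time_s: 17.9
eef_pos: [0.4788, -0.3498, 0.0209]
eef_rot: [2.149, 2.291, 0.0]
ft_force: [0.0, -0.5, -0.6]
gripper_width: 0.0854
grasp_force: 0.0
```

Emit:
apply_moves:
  targets:
    - [[0,0,0.3],[0,0,0],1]
    - [[0,0,0.6],[0,0,0],1]
    - [[0,0,0.8],[0,0,0],1]
    - [[0,0,0.8],[0,0,0],1]
    - [[0,0,0.8],[0,0,0],1]
    - [[0,0,0.8],[0,0,0],1]
    - [[0,0,0.5],[0,0,0],1]
    - [[0,0,0],[0,0,0],1]
    - [[0,0,0],[0,0,0],1]

```text
time_s: 18.8
eef_pos: [0.4788, -0.3498, 0.2052]
eef_rot: [2.149, 2.291, 0.0]
ft_force: [-0.3, 0.2, -0.8]
gripper_width: 0.0853
grasp_force: 0.0
```

```bash
python3 - <<'E'
from h import *
s=robot.observe(); print(s["eef_pos"],s["gripper_width"],s["ft_force"])
C,I,D=shot("wrist","w5"); X=cloud("wrist",D,C)
m=(X[...,2]>.039)&(X[...,2]<.05)&(abs(X[...,0]-.479)<.06)&(abs(X[...,1]+.35)<.06)
k,L,st,ce=cv2.connectedComponentsWithStats(m.astype(np.uint8)); i=1+st[1:,4].argmax(); Q=X[L==i]
print("plate",cv2.minEnclosingCircle(Q[:,:2].astype(np.float32)),np.median(Q,0)); A=np.c_[Q[:,:2]-Q[:,:2].mean(0),np.ones(len(Q))]; print("slope",np.linalg.lstsq(A,Q[:,2],rcond=None)[0])
f=(X[...,2]>.002)&(X[...,2]<.02)&(abs(X[...,0]-.479)<.055)&(abs(X[...,1]+.35)<.055)&(I.max(-1)<70); Q=X[f]; print("foot",cv2.minEnclosingCircle(Q[:,:2].astype(np.float32)))
cv2.imwrite("pics/w5v.png",I[:,:,::-1])
E
```

```text
[ 0.4788111  -0.3498      0.20518102] 0.08534296010481583 [-0.30017603  0.18136438 -0.7697361 ]
plate ((0.4788646697998047, -0.3498230576515198), 0.030006688088178635) [ 0.47888046 -0.34868207  0.04434124]
slope [-0.00028858 -0.00302897  0.04433308]
foot ((0.4791450500488281, -0.35150331258773804), 0.04465797543525696)
```

View pics/w5v.png

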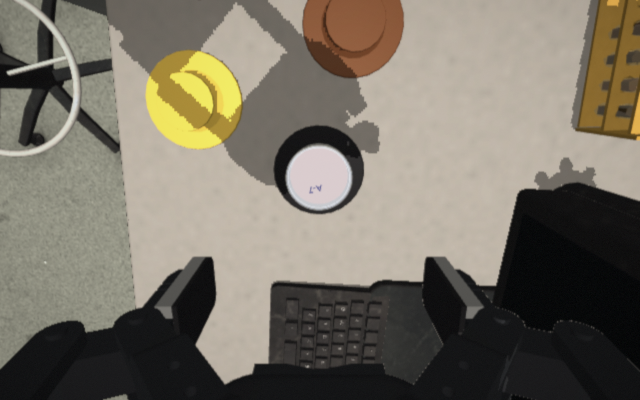

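The plate at (319,177) lies flat (slope under 0.3%) on the black-footed stage, within 2 mm of its centre. The robot is clear, so I'm handing in.

```bash
python3 -c "
from cell import robot
print(robot.close_job())"
```

```text
the job is handed in; nothing more can be done
None
```

The job is handed in: I turned the wheel clockwise to its home stop (peak about 11 N at the knob) and let go, then laid the pink plate flat on the grey stage, within about 2 mm of centre. The last pictures showed the other two plates still in the magazine.

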